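# Build a column of instrument cases

## Robot

A 6-joint arm with a two-finger parallel gripper is mounted at the origin on the work surface. World frame = base frame: x ahead of the robot, y to its left, z up, the work surface at z = 0. Lengths are in mm, angles in rad, forces in N, time in s.
With the tool pointing down it reaches from about 400 to 925 mm from the base axis. Payload 12.5 kg.
Tool frame: the origin (TCP) lies at the very end of the fingers, on their centre line; the grasp point (between the pads) lies 19 mm behind it (env.grip_point_offset is the distance from the TCP to the grasp point, in mm); z points along the fingers, y is the direction in which the jaws open and shut (so a half turn about z gives the same grasp; the last joint's range is limited). The gripper opens to 95 mm and grips with 3 to 60 N. Pads are 20 mm wide; open, the fingers measure 119 mm over their backs; the gripper's body (75 mm by 180 mm) begins 59 mm behind the grasp point.
Start: joints at [-1.433, 0.491, 1.559, -0, 1.092, -0.106], TCP at [150.892, -606.53, 214.661] pointing down, gripper open.
Joint ranges: [-3.1, 3.1], [-0.84, 2.19], [0.05, 2.79], [-1.13, 4.28], [0.06, 2.93], [-2.69, 2.69]. Speed limits (rad/s): [2.22, 2.22, 2.79, 3.14, 3.14, 3.14].

## Interface

Orientations are given as [roll, pitch, yaw] about the fixed x, y, z axes, in that order (R = Rz(yaw) Ry(pitch) Rx(roll)).
In Python, from cell import env gives the robot as it stands.
- The arm moves only by the tool drive_tool, never from a script. Its argument "commands" is a list of rows, each an object of numbers: "dx", "dy", "dz": the shift along the world's x, y, z in mm; "yaw": the turn about the world's z in degrees. In form: [{"dx": .., "dy": .., "dz": .., "yaw": ..}, ...]. A call has 1 to 5 rows; each row shifts and turns the commanded pose from where the row before left it; what a row does not reach is not made up. A row lasts 1/12 s, in which the tool goes at most 41.7 mm and 7.16 degrees, less where a joint would pass 70% of its speed; a pose out of reach is approached as far as the arm can. A call with a gripper value outside its range is refused whole. "grip" is the opening, from 0 (shut) to 1 (fully open), set as the call begins (left out, the last holds). The fingers move at their own pace and stop on an object; the grip force is fixed at half the most. Time passes only in rows, so rows that do not move let the fingers close. It gives the time, the measured TCP pose, the force and the opening at its end, in the units of the state.
- env.state(): the state, without advancing time (a new reading comes with each control period).
- env.read_camera(name): name is "scene" or "side" or "wrist"; returns the picture (480x640x3 uint8, red, green, blue); there is no depth.
- env.calibration(name): a dict with "intrinsics" (3x3 intrinsics, pixels), "dist_coeffs" ([k1, k2, p1, p2, k3] as OpenCV has them; the pictures are not rectified), "rvec" (rotation vector, rad) and "tvec" (3), from world to camera coordinates, as OpenCV has them. Camera axes: x right, y down, z forward; pixel columns grow to the right and rows downward; lengths in mm; the calibration is good to about 2 mm. A picture is of the moment at which its call begins: read the wrist's pose just before it. calibration takes no time and is no camera call; for the wrist camera it gives the pose at the moment of the call.
- env.job_done(): hands the job in, once; it reports no verdict.
Trained networks look in the newest picture that a camera, given by its name, has taken for a name from the list of things; names that differ only in an ending like _2 or _b are one class to them, and where a whole thing is asked for, a point or a joint stands for the part that bears it (a point fixed in the world has none). Each returns a list of dicts, best first, with "conf" (0 to 1); they miss things now and then, are a little off and sometimes report something else, mostly with a low value. They report only what shows in the picture. A call takes as long as a camera call. They do not tell look-alikes from the thing itself.
- env.trace(query, camera): "pixels" (480x640 bool, what is visible of it) and "pixel" ([column, row] in pixels, amid what is visible of it).
- env.place_of(query, camera): "pixel" ([column, row] in pixels: a listed point, or the origin of a listed thing).
The state is a dict: "t": time; "joints": joint angles; "qvel": joint speeds; "tau": joint torques, N m; "eef_pos": TCP position; "tcp_rot": TCP orientation; "ft_force": force on the tool from outside, world axes, zero at the start; "moment": the same for the moment, N m; "opening": opening from 0.0 (shut) to 1.0 (fully open).
Only numpy, scipy, OpenCV 4.12 (cv2) and the standard library are available. Lean on these libraries where they do the work, as an engineer would, in place of code of your own. Each camera call takes 0.05 s, during which the arm holds its last target.

## Task

Build a column of the three white instrument cases on the aluminium tray, where the bottom one already lies. First set the case that lies flat on the table squarely on the bottom one; then take the case that stands on end out of its steel holder, lay it flat on the green mat and let go, take it again and set it squarely on top of the column, lengthwise like the others. Set the cases down gently rather than dropping or toppling them, keep the bottom case where it is and leave everything else alone.

Things in the scene. Friction and masses are not known exactly. Their poses are not given: they have to be found in the camera images.
- bottom_case: closed white instrument case, a box 130 long (x) x 64 wide (y) x 48 thick (z), grey seam, flush steel latches; both faces and both ends alike. Origin at the box's centre. 0.2 to 0.4 kg. Lies flat on the tray (loose), its long side along the tray's; its top is 54 above the table. The other two go on it.
- flat_case: closed white instrument case, a box 130 long (x) x 64 wide (y) x 48 thick (z), grey seam, flush steel latches; both faces and both ends alike. Origin at the box's centre. 0.2 to 0.4 kg. Lies flat on the bare table at the start.
- standing_case: closed white instrument case, a box 130 long (x) x 64 wide (y) x 48 thick (z), grey seam, flush steel latches; both faces and both ends alike. Origin at the box's centre. 0.2 to 0.4 kg. At the start on end in the holder: x vertical, z along the holder's x, y along the holder's y; upper end 136 above the table, lower 34 inside the holder.
- tray: flat aluminium tray without a rim, fixed, 170 (x) x 110 (y) x 6 thick, origin at the centre of its underside.
- mat: thin green mat, fixed, 190 (x) x 150 (y) x 3 thick, origin at the centre of its underside, on the table.
- holder: steel upright pocket, fixed, open at the top: inside 55 (x) x 71 (y), walls 4 thick and 40 tall above the table, inner floor 6 above the table, foot 100 x 100 x 4. Origin at the centre of its underside. The case in it has 3.5 mm of play all round.
- bottle: Bystander, loose: white-capped bottle, diameter 60, 150 tall. Origin at the centre of its underside.
- bowl: Bystander, loose: open steel bowl, diameter 120, 45 tall. Origin at the centre of its underside.
- carton: Bystander, loose: plain cardboard carton 110 x 75 x 50 (not one of the cases). Origin at the centre of its underside.
- tape: Bystander, loose: paper tape roll lying flat, diameter 90, 25 tall. Origin at the centre of its underside.
- jar: Bystander, loose: amber glass jar with a steel cap, diameter 60, 70 tall. Origin at the centre of its underside.
- clamp: Bystander, loose: thin steel surgical clamp lying along its x, 170 long, 20 wide, 10 tall. Origin at the centre of its underside.
Mind the look-alikes: they are no part of the job. Leave any pink look-alike of the flat_case alone.

How it is judged (in metres and radians):
On the way, in this order (a step that is already met when the one before it is completed fails the run):
1. the flat-lying case lies squarely on the bottom case, released (x of flat_case in the frame of bottom_case between -0.012 and 0.012 m and y of flat_case in the frame of bottom_case between -0.012 and 0.012 m and z of flat_case in the frame of bottom_case between 0.042 and 0.054 m and angle between the x axis of flat_case and the x axis of bottom_case, either way round below 0.14 rad and angle between the z axis of flat_case and the z axis of bottom_case, either way round below 0.06 rad and contact force between flat_case and the fingers below 0.1 N and linear speed of flat_case below 0.03 m/s), for 0.2 s.
2. the case from the holder lies flat on the mat (its centre over the mat), released (x of standing_case in the frame of mat between -0.095 and 0.095 m and y of standing_case in the frame of mat between -0.075 and 0.075 m and z of standing_case in the frame of mat between 0.021 and 0.033 m and angle between the z axis of standing_case and the z axis of mat, either way round below 0.06 rad and contact force between standing_case and the fingers below 0.1 N and linear speed of standing_case below 0.03 m/s), for 0.2 s.
At the end, for the whole second after the job is handed in: Flat-lying case on the bottom case, holder's case on top; both flat, centres within 12 mm lengthwise and sideways of the bottom case's, long sides within 8 degrees of its (either end or face); bottom case flat, within 20 mm of its start; all released and at rest (all of step 1 and x of standing_case in the frame of bottom_case between -0.012 and 0.012 m and y of standing_case in the frame of bottom_case between -0.012 and 0.012 m and z of standing_case in the frame of bottom_case between 0.09 and 0.102 m and angle between the x axis of standing_case and the x axis of bottom_case, either way round below 0.14 rad and angle between the z axis of standing_case and the z axis of bottom_case, either way round below 0.06 rad and contact force between standing_case and the fingers below 0.1 N and linear speed of each of standing_case, bottom_case below 0.03 m/s and distance of bottom_case from where it was at the start of the episode below 0.02 m and angle between bottom_case's own z axis and vertical below 0.06 rad); the robot touches nothing.
It fails at once if a case is dropped or toppled (moves faster than 0.6 m/s while not held) ((contact force between flat_case and the fingers below 0.1 N and linear speed of flat_case above 0.6 m/s) or (contact force between standing_case and the fingers below 0.1 N and linear speed of standing_case above 0.6 m/s)).
It fails at once if a bystander is moved more than 40 mm (distance of any of bottle, bowl, carton, tape, jar, clamp from where it was at the start of the episode above 0.04 m).
It also fails if it takes over 72 s, if anything falls off the work surface, if the arm or the gripper's body presses on something with over 40 N, if the wrist force passes 120 N, or if a joint passes its speed limit or range.

## Working session

There is one attempt and no reset: what is moved stays moved. The work goes in short steps, Python scripts to look and compute and a tool call to move; the robot and the scene stay as the last step left them, time stands still between calls to the robot, and variables do not carry over. Pictures are saved under pics/ and viewed, and the job is handed in when it is done.

Besides the shell and the picture viewer there is one more tool, called after "Request:" as name(argument=value, ...) on one line, values as JSON. drive_tool: Moves the arm, as the interface text tells. Its arguments: {"type":"object","properties":{"commands":{"type":"array"},"grip":{"type":"number"}},"required":["commands"]}

```bash
mkdir -p pics; ls
python3 - <<'E'
from cell import env
import cv2
s=env.state();print(s)
for n in ["scene","side","wrist"]:
    im=env.read_camera(n);cv2.imwrite(f"pics/a_{n}.png",im[:,:,::-1])
    c=env.calibration(n);print(n,c)
E
```

```text
pics
{'t': 0.0, 'joints': array([-1.43257517e+00,  4.91576432e-01,  1.55947077e+00,  7.44748772e-06,
        1.09169901e+00, -1.05610131e-01]), 'qvel': array([-0.00144672, -0.00133822,  0.0003369 ,  0.0006776 ,  0.00051019,
       -0.00057332]), 'tau': array([-3.38969599e-03, -6.12648225e+01, -2.58181250e+01,  6.91801356e-02,
        4.83157870e-02, -1.27185190e-04]), 'eef_pos': array([ 150.87144869, -606.25531351,  214.04392803]), 'tcp_rot': array([-3.14044623e+00, -1.28168564e-04,  2.43827776e-01]), 'ft_force': array([ 0.42418145,  0.20940863, -0.61794779]), 'moment': array([-0.03613464, -0.08879977, -0.0086427 ]), 'opening': 0.9990669047732356}
scene {'intrinsics': array([[487.6207386 ,   0.        , 318.07072887],
       [  0.        , 487.6207386 , 235.17521777],
       [  0.        ,   0.        ,   1.        ]]), 'dist_coeffs': array([0.04578838, 0.        , 0.        , 0.        , 0.        ]), 'rvec': array([ 1.52746479,  1.79851137, -0.91797793]), 'tvec': array([ 112.11146778, -247.00994051, 1734.3115222 ])}
side {'intrinsics': array([[470.63790161,   0.        , 316.00666221],
       [  0.        , 470.63790161, 240.91398485],
       [  0.        ,   0.        ,   1.        ]]), 'dist_coeffs': array([-0.00098905,  0.        ,  0.        ,  0.        ,  0.        ]), 'rvec': array([ 0.00358761, -2.84257812,  1.30023636]), 'tvec': array([531.91616555,  69.31389319, 988.33258135])}
wrist {'intrinsics': array([[354.89724689,   0.        , 318.44386599],
       [  0.        , 354.89724689, 247.24846616],
       [  0.        ,   0.        ,   1.        ]]), 'dist_coeffs': array([0.0056139, 0.       , 0.       , 0.       , 0.       ]), 'rvec': array([-2.2880635 ,  1.78888277,  0.25931615]), 'tvec': array([-625.05340829,  -31.05817313,  391.91598864])}
```

View pics/a_scene.png

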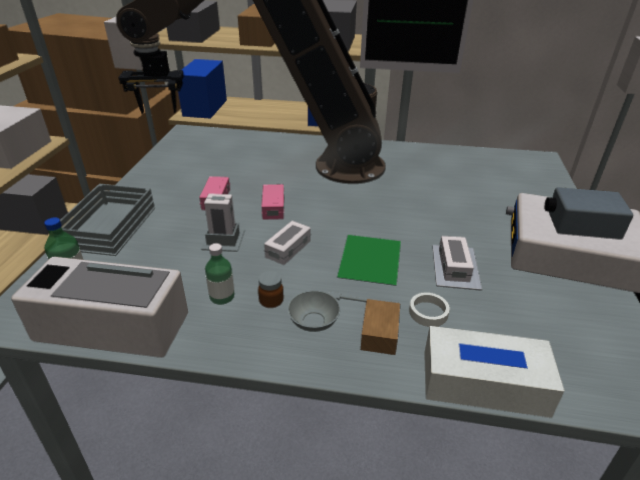

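View pics/a_side.png

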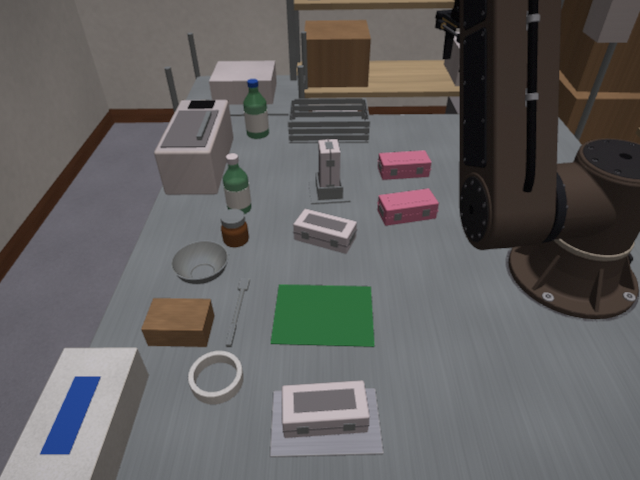

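View pics/a_wrist.png

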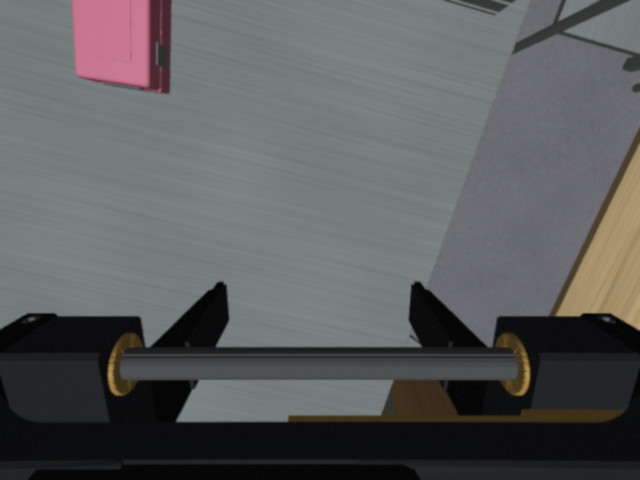

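The scene view shows white cases: flat at (288,240), standing in the holder at (220,218), and bottom on the tray at (456,258). The two pink look-alikes are at (215,192) and (273,200). Next I'll measure poses by fitting projected boxes to the network masks in both fixed cameras.

```bash
cat > h.py <<'E'
import numpy as np, cv2
from scipy.optimize import minimize
from cell import env
def cal(n):
    c=env.calibration(n); return c
def proj(P,c): return cv2.projectPoints(np.asarray(P,float).reshape(-1,1,3),c['rvec'],c['tvec'],c['intrinsics'],c['dist_coeffs'])[0].reshape(-1,2)
def ray(px,c):
    u=cv2.undistortPoints(np.array(px,float).reshape(1,1,2),c['intrinsics'],c['dist_coeffs']).ravel()
    R=cv2.Rodrigues(c['rvec'])[0]; t=np.ravel(c['tvec'])
    return -R.T@t, R.T@np.array([u[0],u[1],1.])
def onz(px,z,c):
    o,d=ray(px,c); return o+d*(z-o[2])/d[2]
def box(x,y,yaw,z0,dims):
    a,b,h=np.array(dims)/2; C=np.array([[i*a,j*b,(k+1)*h] for i in(-1,1) for j in(-1,1) for k in(-1,1)])
    R=np.array([[np.cos(yaw),-np.sin(yaw),0],[np.sin(yaw),np.cos(yaw),0],[0,0,1]])
    return C@R.T+[x,y,z0]
S=4
def sil(P,c):
    q=proj(P,c); m=np.zeros((480*2,640*2),np.uint8)
    cv2.fillConvexPoly(m,np.round(cv2.convexHull((q*2+.5).astype(np.float32))*16).astype(np.int32),1,shift=4); return m
def fit(masks,cals,x0,z0,dims):
    M=[cv2.resize(m.astype(np.uint8),(1280,960),interpolation=cv2.INTER_NEAREST) for m in masks]
    def f(p):
        l=0
        for m,c in zip(M,cals):
            s=sil(box(p[0],p[1],p[2],z0,dims),c); l+=1-(s&m).sum()/max(1,(s|m).sum())
        return l/len(M)
    best=None
    for dy in np.linspace(0,np.pi,6,endpoint=False):
        sx=np.array([[0,0,0],[25,0,0],[0,25,0],[0,0,.3]])+[x0[0],x0[1],dy]
        r=minimize(f,x0=sx[0],method='Nelder-Mead',options=dict(initial_simplex=sx,xatol=.05,fatol=1e-5,maxiter=400))
        if best is None or r.fun<best.fun: best=r
    return best.x,best.fun
E
python3 - <<'E'
from h import *
import pickle
D={}
for n in ["scene","side"]:
    im=env.read_camera(n); c=cal(n)
    for q in ["flat_case","standing_case","bottom_case","tray","mat","holder","bottle","bowl","carton","tape","jar","clamp"]:
        r=env.trace(q,n); D[n,q]=r
        z={"flat_case":24,"standing_case":80,"bottom_case":30,"bottle":75,"jar":35}.get(q,5)
        print(n,q,[(round(d['conf'],2),np.round(d['pixel']).tolist(),int(d['pixels'].sum()),np.round(onz(d['pixel'],z,c)[:2]).tolist()) for d in r[:6]])
    D[n]=im
pickle.dump(D,open('D.pkl','wb'));print(env.state()['t'])
E
```

```text
scene flat_case [(0.87, [275.0, 202.0], 747, [325.0, -195.0]), (0.72, [214.0, 186.0], 535, [264.0, -407.0]), (0.58, [288.0, 241.0], 1312, [512.0, -115.0])]
scene standing_case [(0.9, [219.0, 214.0], 1081, [499.0, -305.0])]
scene bottom_case [(0.89, [456.0, 259.0], 1270, [524.0, 327.0])]
scene tray [(0.59, [450.0, 280.0], 702, [583.0, 314.0])]
scene mat [(0.95, [371.0, 260.0], 2551, [534.0, 113.0])]
scene holder [(0.64, [230.0, 239.0], 592, [505.0, -282.0])]
scene bottle [(0.72, [217.0, 278.0], 1298, [748.0, -229.0])]
scene bowl [(0.6, [312.0, 312.0], 1671, [751.0, -7.0])]
scene carton [(0.83, [382.0, 326.0], 1846, [768.0, 153.0])]
scene tape [(0.68, [432.0, 303.0], 817, [672.0, 267.0])]
scene jar [(0.72, [272.0, 286.0], 857, [709.0, -111.0])]
scene clamp [(0.47, [338.0, 297.0], 90, [689.0, 46.0])]
side flat_case [(0.82, [404.0, 166.0], 1366, [297.0, -392.0]), (0.73, [406.0, 210.0], 1624, [318.0, -194.0]), (0.61, [325.0, 228.0], 2068, [511.0, -127.0])]
side standing_case [(0.6, [328.0, 165.0], 1001, [505.0, -308.0])]
side bottom_case []
side tray [(0.88, [326.0, 441.0], 2981, [513.0, 363.0])]
side mat [(0.87, [324.0, 318.0], 6053, [515.0, 121.0])]
side holder [(0.97, [329.0, 192.0], 786, [500.0, -297.0])]
side bottle [(0.67, [233.0, 183.0], 1222, [731.0, -236.0])]
side bowl [(0.58, [199.0, 264.0], 2035, [786.0, -31.0])]
side carton [(0.67, [178.0, 322.0], 3095, [795.0, 130.0])]
side tape [(0.91, [223.0, 388.0], 1454, [685.0, 271.0])]
side jar [(0.77, [233.0, 229.0], 932, [719.0, -111.0])]
side clamp [(0.56, [238.0, 309.0], 431, [683.0, 98.0])]
1.45
```

There are three flat_case candidates in the scene view: (275,202) pink, (214,186) pink and (288,241) white. Only the white one matches the description. I'll confirm it in a crop and fit the poses.

Run:
```python
from h import *
import pickle
D=pickle.load(open('D.pkl','rb')); C={n:cal(n) for n in("scene","side")}
def go(q,k,z0,dims,x0,cams):
    for cs in cams:
        ms=[D[n,q][k if q=="flat_case" else 0]['pixels'] for n in cs]
        p,f=fit(ms,[C[n] for n in cs],x0,z0,dims); print(q,cs,np.round(p[:2],1),round(np.degrees(p[2])%180,1),'1-iou',round(f,3))
b=("scene","side")
go("flat_case",2,0,(130,64,48),(511,-120),[b,b[:1],b[1:]])
go("bottom_case",0,6,(130,64,48),(515,325),[b[:1]])
go("standing_case",0,36,(48,64,100),(500,-300),[b,b[:1],b[1:]])
go("mat",0,0,(190,150,3),(520,115),[b,b[:1],b[1:]])
go("holder",0,0,(63,79,40),(500,-300),[b])
im=D["side"]; 
# bottom case in side image: white mask within ROI
crop=cv2.resize(im[360:470,250:400],None,fx=3,fy=3)
crop2=cv2.resize(D["scene"][170:310,180:330],None,fx=3,fy=3)
h=max(crop.shape[0],crop2.shape[0])
o=np.zeros((h,900,3),np.uint8);o[:crop.shape[0],:450]=crop;o[:crop2.shape[0],450:900]=crop2
cv2.imwrite("pics/b1.png",cv2.resize(o[:,:,::-1],None,fx=.88,fy=.88))
for q,z in [("bottle",0),("bowl",0),("carton",25),("tape",12),("jar",35)]:
    pass
```

```text
flat_case ('scene', 'side') [ 512.3 -116.1] 158.1 1-iou 0.088
flat_case ('scene',) [ 517.5 -112.5] 158.7 1-iou 0.052
flat_case ('side',) [ 511.  -119.5] 156.5 1-iou 0.027
bottom_case ('scene',) [518.  325.1] 2.2 1-iou 0.082
standing_case ('scene', 'side') [ 502.  -303.5] 6.3 1-iou 0.091
standing_case ('scene',) [ 508.5 -301.1] 10.7 1-iou 0.059
standing_case ('side',) [ 500.5 -306.9] 171.9 1-iou 0.076
mat ('scene', 'side') [518.1 108.2] 178.8 1-iou 0.062
mat ('scene',) [521.8 110.9] 178.3 1-iou 0.034
mat ('side',) [515.3 106.1] 178.1 1-iou 0.026
holder ('scene', 'side') [ 503.4 -282.3] 73.5 1-iou 0.448
```

View pics/b1.png

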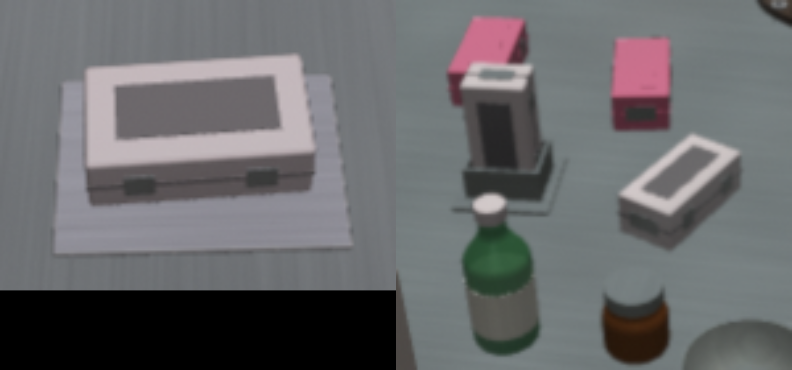

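The crop shows the white flat case at right, the two pink ones left alone, and the standing case's panel facing +x. I'll move above the flat case and refine with the wrist camera.

Run:
```python
from h import *
c=cal("wrist"); R=cv2.Rodrigues(c['rvec'])[0]; o=-R.T@c['tvec']; s=env.state()
from scipy.spatial.transform import Rotation as Ro
T=Ro.from_euler('xyz',s['tcp_rot']).as_matrix()
print(o, T.T@(o-s['eef_pos']), T.T@R.T, onz((318,160),0,c), onz((318,40),0,c),onz((318,247),0,c))
```

```text
[ 229.66199478 -587.23386521  384.77785813] [  81.09940945    0.32256082 -170.14274989] [[-2.15723441e-04 -9.58999715e-01 -2.83406952e-01]
 [ 9.99999908e-01 -3.11823398e-04  2.93977009e-04]
 [-3.70296786e-04 -2.83406862e-01  9.58999694e-01]] [ 212.26029133 -591.2278056     0.        ] [ 321.12457553 -564.21383757    0.        ] [ 119.50748157 -614.24422818    0.        ]
```

Request:
drive_tool(commands=[{"dx": 20, "dy": 33, "dz": 0, "yaw": -6}, {"dx": 20, "dy": 33, "dz": 0, "yaw": -6}, {"dx": 20, "dy": 33, "dz": 5, "yaw": -6}, {"dx": 20, "dy": 33, "dz": 5, "yaw": -6}, {"dx": 20, "dy": 33, "dz": 5, "yaw": -6}])

```text
t: 1.87
eef_pos: [251.4, -439.9, 229.8]
tcp_rot: [-3.142, 0.0, -0.285]
ft_force: [0.7, -0.4, 0.4]
opening: 1.0
```

Request:
drive_tool(commands=[{"dx": 20, "dy": 33, "dz": 0, "yaw": -6}, {"dx": 22, "dy": 33, "dz": 0, "yaw": 0}, {"dx": 22, "dy": 33, "dz": 0, "yaw": 0}, {"dx": 22, "dy": 33, "dz": 0, "yaw": 0}, {"dx": 22, "dy": 33, "dz": 0, "yaw": 0}])

```text
t: 2.28
eef_pos: [359.5, -274.9, 230.0]
tcp_rot: [3.141, -0.001, -0.385]
ft_force: [1.9, -0.7, 0.0]
opening: 1.001
```

Request:
drive_tool(commands=[{"dx": 17, "dy": 36, "dz": 0, "yaw": 0}, {"dx": 17, "dy": 36, "dz": 0, "yaw": 0}, {"dx": 18, "dy": 37, "dz": 0, "yaw": 0}, {"dx": 18, "dy": 37, "dz": 0, "yaw": 0}, {"dx": 18, "dy": 37, "dz": 0, "yaw": 0}])

```text
t: 2.7
eef_pos: [447.4, -91.6, 230.0]
tcp_rot: [3.142, -0.001, -0.385]
ft_force: [0.5, 0.2, 0.1]
opening: 0.999
```

Request:
drive_tool(commands=[{"dz": 0}, {"dz": 0}])

```text
invalid input
```

```bash
cat >> h.py <<'E'
def look(q,n,z0,dims,x0,tag,view=True):
    c=cal(n); im=env.read_camera(n); rs=env.trace(q,n); out=im[:,:,::-1].copy()
    for r in rs:
        px=r['pixel']; p0=onz(px,z0+dims[2]*.6,c); 
        if x0 is not None and np.hypot(*(p0[:2]-x0))>90: continue
        m=r['pixels']; p,f=fit([m],[c],p0[:2],z0,dims)
        print(tag,n,q,round(r['conf'],2),np.round(px),np.round(p[:2],1),'yaw',round((np.degrees(p[2])+90)%180-90,1),'1-iou',round(f,3), 'touch border',bool(m[0].any()or m[-1].any()or m[:,0].any()or m[:,-1].any()))
        for u in proj(box(*p,z0,dims),c): cv2.circle(out,tuple(int(v) for v in np.round(u)),3,(0,0,255),-1)
        cn,_=cv2.findContours(m.astype(np.uint8),0,1); cv2.drawContours(out,cn,-1,(0,255,0),1)
    cv2.imwrite(f"pics/{tag}.png",out)
    s=env.state(); print('t',s['t'],'tcp',np.round(s['eef_pos'],1),'yaw',round(np.degrees(s['tcp_rot'][2]),1),'ft',np.round(s['ft_force'],1))
E
python3 - <<'E'
from h import *
look("flat_case","wrist",0,(130,64,48),(512,-116),"c1")
E
```

```text
c1 wrist flat_case 0.91 [316. 148.] [ 514.  -115.8] yaw -22.7 1-iou 0.03 touch border False
t 2.8 tcp [448.4 -89.1 229.9] yaw -21.7 ft [-0.6  0.5  0.5]
```

View pics/c1.png

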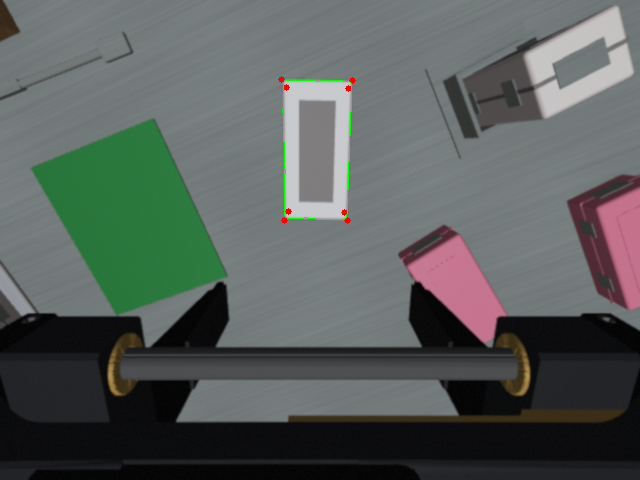

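The picture shows the white case at (316,148), and the fitted box matches its outline. Now I'll line up, descend and grip.

Request:
drive_tool(commands=[{"dx": 33, "dy": -13, "dz": -10, "yaw": -1}, {"dx": 33, "dy": -14, "dz": -20, "yaw": 0}, {"dx": 0, "dy": 0, "dz": -40, "yaw": 0}, {"dx": 0, "dy": 0, "dz": -40, "yaw": 0}, {"dx": 0, "dy": 0, "dz": -40, "yaw": 0}])

```text
t: 3.22
eef_pos: [512.9, -121.2, 78.2]
tcp_rot: [3.141, -0.001, -0.402]
ft_force: [1.3, 0.2, -0.8]
opening: 0.997
```

Request:
drive_tool(commands=[{"dx": 0, "dy": 0, "dz": -30, "yaw": 0}, {"dx": 0, "dy": 0, "dz": -25, "yaw": 0}, {"dx": 0, "dy": 0, "dz": -12, "yaw": 0}, {"dx": 0, "dy": 0, "dz": -6, "yaw": 0}, {"dx": 0, "dy": 0, "dz": 0, "yaw": 0}])

```text
t: 3.63
eef_pos: [512.4, -120.9, 5.7]
tcp_rot: [3.141, 0.002, -0.402]
ft_force: [-0.2, -0.3, 0.2]
opening: 1.0
```

Request:
drive_tool(commands=[{"dx": 0, "dy": 0, "dz": 0, "yaw": 0}, {"dx": 0, "dy": 0, "dz": 0, "yaw": 0}, {"dx": 0, "dy": 0, "dz": 0, "yaw": 0}, {"dx": 0, "dy": 0, "dz": 0, "yaw": 0}, {"dx": 0, "dy": 0, "dz": 0, "yaw": 0}], grip=0.5)

```text
t: 4.05
eef_pos: [513.3, -120.5, 7.4]
tcp_rot: [-3.141, -0.002, -0.402]
ft_force: [1.4, 1.8, 2.1]
opening: 0.709
```

Run:
```python
from h import *
look("flat_case","wrist",0,(130,64,48),(512,-116),"c2")
print(env.state()['opening'])
```

```text
c2 wrist flat_case 0.61 [315. 277.] [ 513.1 -118.4] yaw -23.0 1-iou 0.31 touch border False
t 4.15 tcp [ 513.3 -120.5    7.3] yaw -23.0 ft [0.4 1.8 6.6]
0.6764877827017955
```

View pics/c2.png

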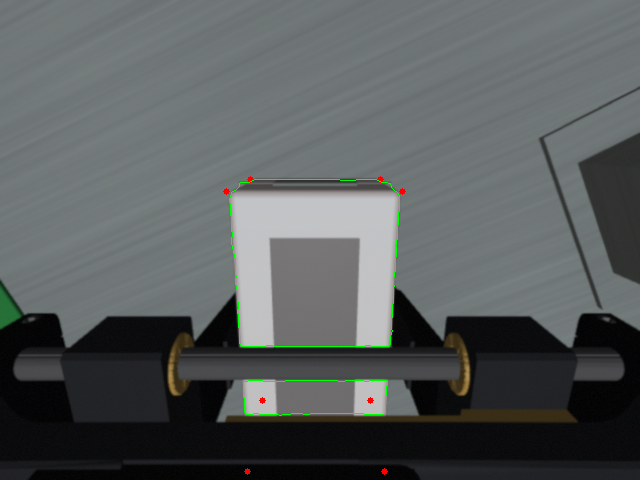

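The case is held: the opening of 0.676 is 64 mm, matching its width. I'll lift it and carry it to a vantage point 130 mm behind the bottom case.

Request:
drive_tool(commands=[{"dx": 0, "dy": 0, "dz": 20, "yaw": 0}, {"dx": 0, "dy": 0, "dz": 35, "yaw": 0}, {"dx": 0, "dy": 0, "dz": 38, "yaw": 0}, {"dx": -8, "dy": 10, "dz": 38, "yaw": 3}, {"dx": -8, "dy": 25, "dz": 30, "yaw": 5}], grip=0.4)

```text
t: 4.57
eef_pos: [497.1, -86.9, 170.0]
tcp_rot: [3.141, -0.002, -0.263]
ft_force: [1.4, 0.4, -2.7]
opening: 0.673
```

Request:
drive_tool(commands=[{"dx": -10, "dy": 36, "dz": 15, "yaw": 5}, {"dx": -10, "dy": 38, "dz": 15, "yaw": 5}, {"dx": -10, "dy": 38, "dz": 4, "yaw": 5}, {"dx": -10, "dy": 38, "dz": 0, "yaw": 2}, {"dx": -10, "dy": 38, "dz": 0, "yaw": 0}])

```text
t: 4.98
eef_pos: [445.9, 103.6, 201.9]
tcp_rot: [3.141, -0.001, 0.037]
ft_force: [0.5, -0.2, -3.9]
opening: 0.677
```

Request:
drive_tool(commands=[{"dx": -10, "dy": 38, "dz": 0, "yaw": 0}, {"dx": -10, "dy": 38, "dz": 0, "yaw": 0}, {"dx": -10, "dy": 38, "dz": 0, "yaw": 0}, {"dx": -10, "dy": 38, "dz": 0, "yaw": 0}, {"dx": -10, "dy": 38, "dz": 0, "yaw": 0}])

```text
t: 5.4
eef_pos: [395.7, 293.7, 201.4]
tcp_rot: [3.141, 0.0, 0.035]
ft_force: [1.3, 0.8, -3.2]
opening: 0.673
```

Request:
drive_tool(commands=[{"dx": 0, "dy": 26, "dz": 0, "yaw": 0}, {"dx": 0, "dy": 10, "dz": 0, "yaw": 0}, {"dx": 0, "dy": 0, "dz": 0, "yaw": 0}, {"dx": 0, "dy": 0, "dz": 0, "yaw": 0}])

```text
t: 5.73
eef_pos: [396.6, 327.6, 201.1]
tcp_rot: [3.141, 0.001, 0.035]
ft_force: [-0.4, 0.2, -3.3]
opening: 0.671
```

Run:
```python
from h import *
look("bottom_case","wrist",6,(130,64,48),(518,325),"d1")
print(env.state()['opening'])
look("bottom_case","side",6,(130,64,48),(518,325),"d2")
```

```text
d1 wrist bottom_case 0.98 [326.  82.] [517.2 324.8] yaw 4.2 1-iou 0.02 touch border True
t 5.8333 tcp [397.  326.9 201.3] yaw 1.9 ft [-0.5 -0.  -3.6]
0.6700547868162434
d2 side bottom_case 0.73 [327. 409.] [516.  322.4] yaw 3.6 1-iou 0.045 touch border False
t 5.9333 tcp [397.2 326.9 201.5] yaw 1.9 ft [-0.8 -0.5 -3.2]
```

View pics/d1.png

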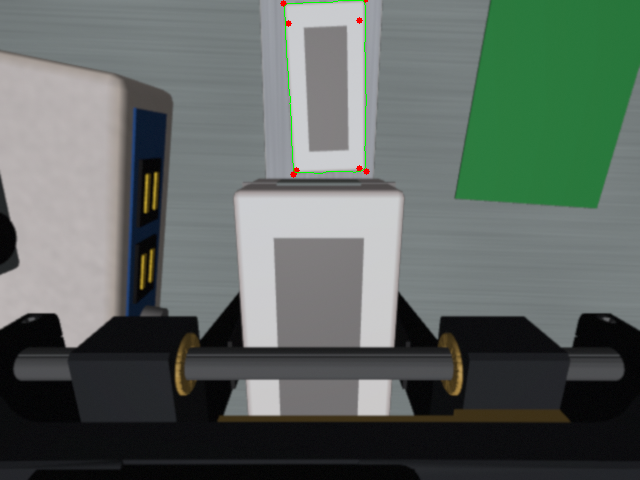

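The bottom case's wrist fit at (326,82) gives (517,325), yaw 4.2°, and the side camera agrees within 3 mm. Before descending I'll check the gripper body's clearance to the device on the left.

Run:
```python
from h import *
c=cal("scene")
for px,zs in [((513,265),(0,)),((512,222),(80,110,140)),((513,195),(80,110,140)),((557,200),(120,150)),((553,232),(100,130,150))]:
    for z in zs: print(px,z,np.round(onz(px,z,c)[:2]))
c=cal("wrist")
for z in (60,100,140): print(z,[np.round(onz(p,z,c)[:2]).tolist() for p in [(123,80),(172,100),(165,310)]])
```

```text
(513, 265) 0 [485. 480.]
(512, 222) 80 [403. 472.]
(512, 222) 110 [451. 458.]
(512, 222) 140 [498. 443.]
(513, 195) 80 [257. 497.]
(513, 195) 110 [311. 482.]
(513, 195) 140 [364. 467.]
(557, 200) 120 [337. 588.]
(557, 200) 150 [390. 567.]
(553, 232) 100 [464. 556.]
(553, 232) 130 [511. 537.]
(553, 232) 150 [542. 525.]
60 [[521.0, 487.0], [507.0, 450.0], [318.0, 472.0]]
100 [[515.0, 467.0], [504.0, 434.0], [339.0, 454.0]]
140 [[510.0, 447.0], [500.0, 419.0], [359.0, 436.0]]
```

The device's edge is at y≥440 and the gripper body only reaches 415, so it's clear. I'll place the case.

Request:
drive_tool(commands=[{"dx": 35, "dy": -1, "dz": 0, "yaw": 1}, {"dx": 35, "dy": -1, "dz": -5, "yaw": 1}, {"dx": 35, "dy": -1, "dz": -20, "yaw": 0.3}, {"dx": 16, "dy": 0, "dz": -35, "yaw": 0}, {"dx": 0, "dy": 0, "dz": -35, "yaw": 0}])

```text
t: 6.35
eef_pos: [522.2, 323.8, 105.9]
tcp_rot: [-3.14, -0.004, 0.071]
ft_force: [-0.2, -0.2, -4.2]
opening: 0.671
```

Request:
drive_tool(commands=[{"dx": 0, "dy": 0, "dz": -20, "yaw": 0}, {"dx": 0, "dy": 0, "dz": -10, "yaw": 0}, {"dx": 0, "dy": 0, "dz": -5, "yaw": 0}, {"dx": 0, "dy": 0, "dz": 0, "yaw": 0}, {"dx": 0, "dy": 0, "dz": 0, "yaw": 0}])

```text
t: 6.77
eef_pos: [518.6, 325.2, 72.9]
tcp_rot: [-3.141, -0.002, 0.074]
ft_force: [-0.2, -0.2, -2.9]
opening: 0.67
```

Request:
drive_tool(commands=[{"dx": 0, "dy": 0, "dz": -5, "yaw": 0}, {"dx": 0, "dy": 0, "dz": -2, "yaw": 0}, {"dx": 0, "dy": 0, "dz": -1, "yaw": 0}, {"dx": 0, "dy": 0, "dz": -1, "yaw": 0}, {"dx": 0, "dy": 0, "dz": 0, "yaw": 0}])

```text
t: 7.18
eef_pos: [518.0, 325.2, 62.6]
tcp_rot: [3.142, -0.0, 0.075]
ft_force: [0.1, 0.3, -3.9]
opening: 0.674
```

Run:
```python
from h import *
s=env.state();print(s['eef_pos'],s['ft_force'])
im=env.read_camera("side"); cv2.imwrite("pics/e1.png",cv2.resize(im[340:480,220:440,::-1],None,fx=3.5,fy=3.5))
```

```text
[517.96979914 325.18075852  62.60668037] [ 0.09365454  0.31422306 -3.94069155]
```

View pics/e1.png

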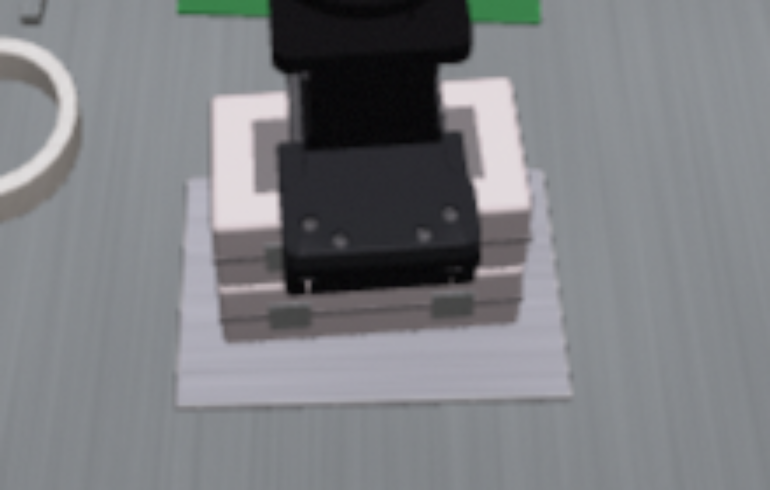

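The side crop shows the two cases aligned, with the force not yet relieved. I'll lower the last millimetres until contact.

Request:
drive_tool(commands=[{"dx": 0, "dy": 0, "dz": -1, "yaw": 0}, {"dx": 0, "dy": 0, "dz": -0.5, "yaw": 0}, {"dx": 0, "dy": 0, "dz": 0, "yaw": 0}])

```text
t: 7.48
eef_pos: [518.1, 325.2, 61.4]
tcp_rot: [-3.142, -0.0, 0.075]
ft_force: [-2.0, -0.0, 2.3]
opening: 0.673
```

Contact: Fz changed from -3.9 to +2.3. Release slowly, then rise.

Request:
drive_tool(commands=[{"dx": 0, "dy": 0, "dz": 0, "yaw": 0}, {"dx": 0, "dy": 0, "dz": 0, "yaw": 0}, {"dx": 0, "dy": 0, "dz": 0, "yaw": 0}, {"dx": 0, "dy": 0, "dz": 0, "yaw": 0}, {"dx": 0, "dy": 0, "dz": 0, "yaw": 0}], grip=1.0)

```text
t: 7.9
eef_pos: [518.0, 325.1, 61.0]
tcp_rot: [3.142, -0.0, 0.074]
ft_force: [-0.6, 0.4, 0.0]
opening: 0.962
```

Request:
drive_tool(commands=[{"dx": 0, "dy": 0, "dz": 15, "yaw": 0}, {"dx": 0, "dy": 0, "dz": 35, "yaw": 0}, {"dx": 0, "dy": 0, "dz": 40, "yaw": 0}, {"dx": -25, "dy": -10, "dz": 30, "yaw": 0}, {"dx": -30, "dy": -25, "dz": 20, "yaw": 0}])

```text
t: 8.32
eef_pos: [465.5, 292.6, 202.7]
tcp_rot: [-3.14, -0.004, 0.075]
ft_force: [0.1, 0.0, 0.5]
opening: 0.999
```

Run:
```python
from h import *
look("flat_case","side",54,(130,64,48),(518,325),"f2")
look("flat_case","wrist",54,(130,64,48),(518,325),"f1")
a=cv2.imread("pics/f1.png");b=cv2.imread("pics/f2.png")
cv2.imwrite("pics/f3.png",np.hstack([cv2.resize(a,(400,300)),cv2.resize(b[300:480,200:440],(400,300))]))
```

```text
f2 side flat_case 0.75 [326. 391.] [515.8 321.7] yaw 4.3 1-iou 0.065 touch border False
t 8.4167 tcp [462.3 290.  203.4] yaw 4.3 ft [-0.2  0.4 -0.4]
f1 wrist flat_case 0.62 [276. 166.] [517.5 324.1] yaw 4.2 1-iou 0.019 touch border False
t 8.5167 tcp [464.5 291.3 200.9] yaw 4.3 ft [-0.5  0.3 -0.4]
```

View pics/f3.png

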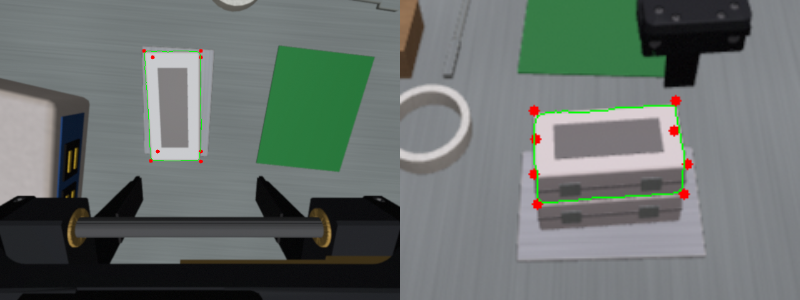

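Flat case sits at (517.5,324.1), yaw 4.2, against the bottom case's (517.2,324.8), so it's squarely placed. Next, the holder.

Request:
drive_tool(commands=[{"dx": 0, "dy": -38, "dz": 10, "yaw": 0}, {"dx": 0, "dy": -38, "dz": 10, "yaw": 0}, {"dx": 0, "dy": -38, "dz": 10, "yaw": 0}, {"dx": 0, "dy": -38, "dz": 0, "yaw": 0}, {"dx": 0, "dy": -38, "dz": 0, "yaw": 0}])

```text
t: 8.93
eef_pos: [465.1, 100.0, 229.6]
tcp_rot: [3.142, 0.0, 0.075]
ft_force: [0.4, -0.3, 0.6]
opening: 0.998
```

Request:
drive_tool(commands=[{"dx": 0, "dy": -38, "dz": 0, "yaw": 0}, {"dx": 0, "dy": -38, "dz": 0, "yaw": 0}, {"dx": 0, "dy": -38, "dz": 0, "yaw": 0}, {"dx": 0, "dy": -38, "dz": 0, "yaw": 0}, {"dx": 0, "dy": -38, "dz": 0, "yaw": 0}])

```text
t: 9.35
eef_pos: [464.9, -90.7, 229.1]
tcp_rot: [-3.141, 0.001, 0.074]
ft_force: [0.5, -0.2, 0.4]
opening: 1.002
```

Request:
drive_tool(commands=[{"dx": -8, "dy": -38, "dz": 0, "yaw": 0}, {"dx": -8, "dy": -38, "dz": 0, "yaw": 0}, {"dx": -8, "dy": -38, "dz": 0, "yaw": 0}, {"dx": -8, "dy": -38, "dz": 0, "yaw": 0}, {"dx": -8, "dy": -38, "dz": 0, "yaw": 0}])

```text
t: 9.77
eef_pos: [424.3, -281.0, 229.0]
tcp_rot: [-3.141, 0.001, 0.074]
ft_force: [0.7, 0.7, -0.2]
opening: 0.997
```

Request:
drive_tool(commands=[{"dx": 0, "dy": -22, "dz": 0, "yaw": 0}, {"dx": 0, "dy": 0, "dz": 0, "yaw": 0}, {"dx": 0, "dy": 0, "dz": 0, "yaw": 0}])

```text
t: 10.02
eef_pos: [424.6, -301.9, 228.6]
tcp_rot: [-3.14, 0.001, 0.072]
ft_force: [-0.8, -0.1, -0.4]
opening: 1.003
```

Run:
```python
from h import *
look("standing_case","wrist",36,(48,64,100),(502,-304),"g1")
```

```text
g1 wrist standing_case 0.56 [329. 145.] [ 503.3 -303.6] yaw 4.9 1-iou 0.032 touch border False
t 10.1167 tcp [ 424.7 -300.2  229.2] yaw 4.3 ft [ 0.6  0.1 -0.3]
```

View pics/g1.png

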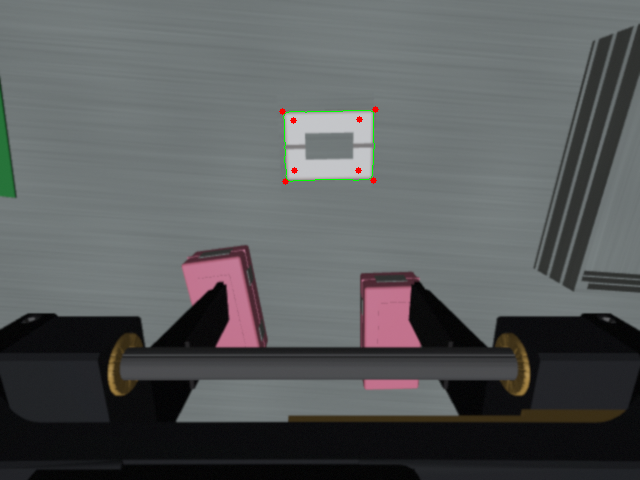

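The picture shows the standing case's upper end at (329,145), giving centre (503,-304), yaw 4.9°. I'll align, then descend to grip about 103 mm above its lower end.

Request:
drive_tool(commands=[{"dx": 39, "dy": -2, "dz": 0, "yaw": 0.6}, {"dx": 39, "dy": -1, "dz": 0, "yaw": 0}, {"dx": 0, "dy": 0, "dz": -30, "yaw": 0}, {"dx": 0, "dy": 0, "dz": -38, "yaw": 0}, {"dx": 0, "dy": 0, "dz": -30, "yaw": 0}])

```text
t: 10.53
eef_pos: [503.1, -301.7, 129.9]
tcp_rot: [-3.141, 0.0, 0.088]
ft_force: [0.5, -0.2, -0.5]
opening: 0.999
```

Request:
drive_tool(commands=[{"dx": 0, "dy": 0, "dz": -26, "yaw": 0}, {"dx": 0, "dy": 0, "dz": -15, "yaw": 0}, {"dx": 0, "dy": 0, "dz": 0, "yaw": 0}, {"dx": 0, "dy": 0, "dz": 0, "yaw": 0}])

```text
t: 10.87
eef_pos: [502.8, -302.6, 90.8]
tcp_rot: [-3.141, 0.001, 0.086]
ft_force: [-0.6, -0.1, 0.6]
opening: 1.002
```

Request:
drive_tool(commands=[{"dx": 0, "dy": 0, "dz": 0, "yaw": 0}, {"dx": 0, "dy": 0, "dz": 0, "yaw": 0}, {"dx": 0, "dy": 0, "dz": 0, "yaw": 0}, {"dx": 0, "dy": 0, "dz": 0, "yaw": 0}, {"dx": 0, "dy": 0, "dz": 0, "yaw": 0}], grip=0.4)

```text
t: 11.28
eef_pos: [502.6, -303.7, 91.6]
tcp_rot: [3.141, -0.001, 0.085]
ft_force: [0.1, 0.0, 0.7]
opening: 0.705
```

Run:
```python
from h import *
s=env.state();print(s['eef_pos'],s['ft_force'],s['opening'],s['tcp_rot'])
im=env.read_camera("side"); cv2.imwrite("pics/h1.png",cv2.resize(im[90:230,220:440,::-1],None,fx=3.5,fy=3.5))
im=env.read_camera("wrist"); cv2.imwrite("pics/h2.png",im[:,:,::-1])
```

```text
[ 502.62449158 -303.74050728   91.62526105] [0.06713087 0.02683582 0.74896108] 0.7054006991171937 [ 3.14084547e+00 -6.95915825e-04  8.49670075e-02]
```

View pics/h1.png

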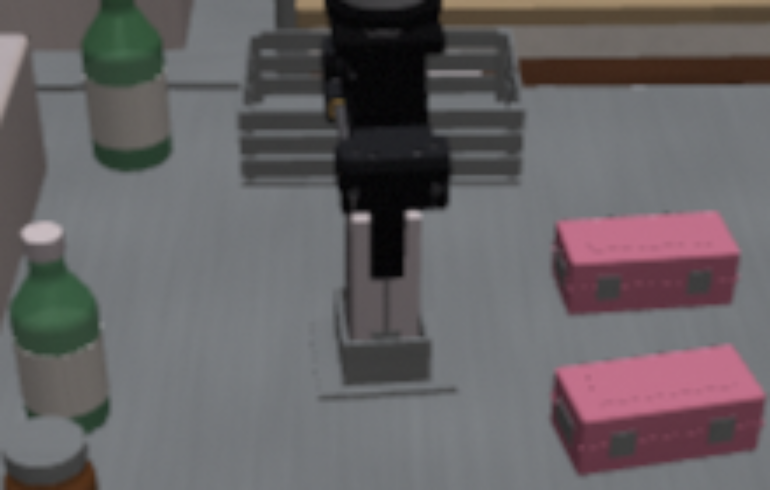

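View pics/h2.png

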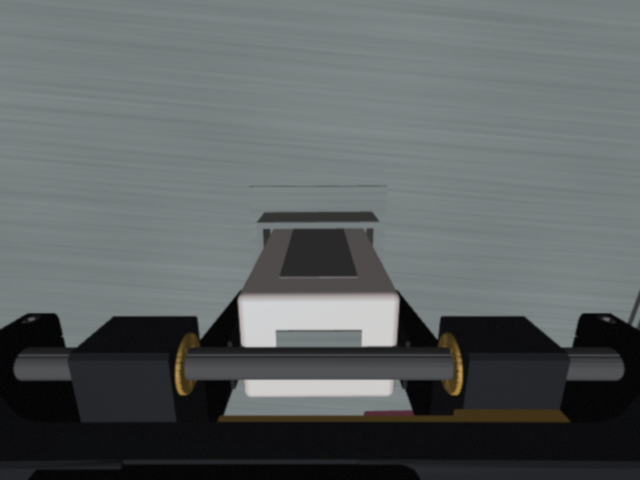

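The wrist view shows the pads on the case's upper end at (318,345), so the grip is good. The tool can't tilt, so I'll turn the case about the pads. First I'll lift it until only about 7 mm is in the pocket, then move +x so the rim pushes the lower end back.

Request:
drive_tool(commands=[{"dx": 0, "dy": 0, "dz": 0, "yaw": 0}, {"dx": 0, "dy": 0, "dz": 7, "yaw": 0}, {"dx": 0, "dy": 0, "dz": 10, "yaw": 0}, {"dx": 0, "dy": 0, "dz": 10, "yaw": 0}, {"dx": 0, "dy": 0, "dz": 0, "yaw": 0}])

```text
t: 11.8
eef_pos: [503.2, -304.2, 120.4]
tcp_rot: [3.139, -0.002, 0.085]
ft_force: [-0.1, -0.7, -2.4]
opening: 0.671
```

Request:
drive_tool(commands=[{"dx": 3, "dy": 0.3, "dz": 0, "yaw": 0}, {"dx": 3, "dy": 0.3, "dz": 0, "yaw": 0}, {"dx": 3, "dy": 0.3, "dz": 0, "yaw": 0}, {"dx": 3, "dy": 0.3, "dz": 0, "yaw": 0}])

```text
t: 12.13
eef_pos: [513.7, -302.2, 117.5]
tcp_rot: [-3.14, 0.003, 0.086]
ft_force: [-6.4, -1.6, -0.2]
opening: 0.67
```

Run:
```python
from h import *
s=env.state();print(s['eef_pos'],s['ft_force'],s['moment'],s['opening'],s['tcp_rot'])
im=env.read_camera("side"); cv2.imwrite("pics/i1.png",cv2.resize(im[90:230,220:440,::-1],None,fx=3.5,fy=3.5))
```

```text
[ 513.67010153 -302.17859049  117.49693424] [-6.37776198 -1.63690248 -0.22017658] [-0.18570648  1.54655317  0.09999003] 0.6695619397233149 [-3.14049445e+00  2.89888611e-03  8.55576253e-02]
```

View pics/i1.png

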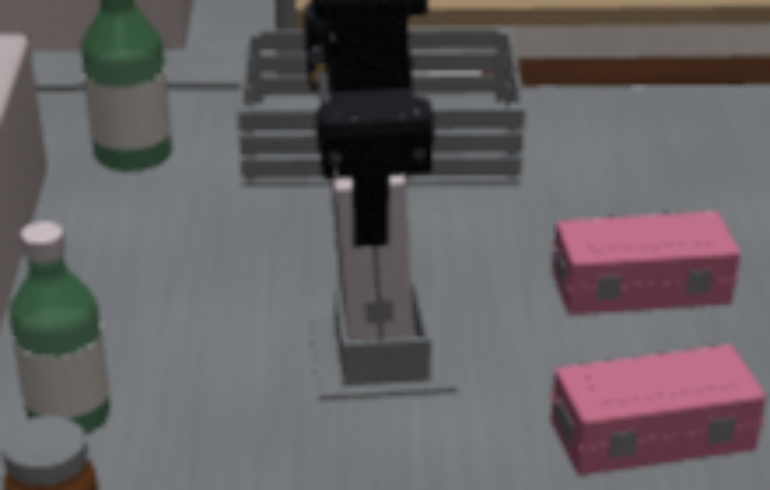

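It pivots at about 6 N, leaning to the left in the picture (+x). I'll keep going.

Request:
drive_tool(commands=[{"dx": 6, "dy": 0.5, "dz": 0, "yaw": 0}, {"dx": 6, "dy": 0.5, "dz": 0, "yaw": 0}, {"dx": 6, "dy": 0.5, "dz": 0, "yaw": 0}, {"dx": 6, "dy": 0.5, "dz": 0, "yaw": 0}, {"dx": 6, "dy": 0.5, "dz": 0, "yaw": 0}])

```text
t: 12.6
eef_pos: [543.6, -299.5, 117.1]
tcp_rot: [-3.14, 0.003, 0.085]
ft_force: [-6.6, -0.9, -3.5]
opening: 0.67
```

Request:
drive_tool(commands=[{"dx": 5, "dy": 0.5, "dz": -1, "yaw": 0}, {"dx": 5, "dy": 0.5, "dz": -1, "yaw": 0}, {"dx": 5, "dy": 0.5, "dz": -1, "yaw": 0}])

```text
t: 12.85
eef_pos: [558.9, -298.2, 114.4]
tcp_rot: [-3.141, 0.003, 0.085]
ft_force: [-5.0, -1.6, 0.2]
opening: 0.668
```

Run:
```python
from h import *
s=env.state();print(s['eef_pos'],s['ft_force'],s['moment'],s['opening'],s['tcp_rot'])
im=env.read_camera("side"); cv2.imwrite("pics/i2.png",cv2.resize(im[90:230,220:440,::-1],None,fx=3.5,fy=3.5))
```

```text
[ 558.91409147 -298.18406135  114.42190963] [-5.00164233 -1.58086109  0.2146467 ] [-0.24167361  1.40562994  0.09702203] 0.6678785231320715 [-3.14060530e+00  2.55353814e-03  8.53536904e-02]
```

View pics/i2.png

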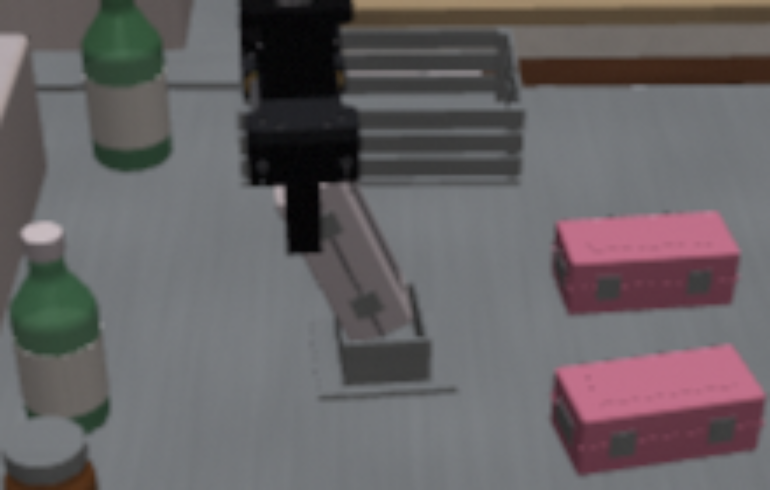

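The picture shows the case at about 28° tilt. I'll lift it out and carry it over the mat.

Request:
drive_tool(commands=[{"dx": 0, "dy": 0, "dz": 10, "yaw": 0}, {"dx": 0, "dy": 0, "dz": 20, "yaw": 0}, {"dx": 0, "dy": 3, "dz": 30, "yaw": 0}, {"dx": -6, "dy": 20, "dz": 10, "yaw": 0}, {"dx": -6, "dy": 35, "dz": 0, "yaw": 0}])

```text
t: 13.32
eef_pos: [548.8, -242.6, 188.3]
tcp_rot: [3.138, -0.006, 0.082]
ft_force: [0.4, 0.6, -3.1]
opening: 0.674
```

Request:
drive_tool(commands=[{"dx": -7, "dy": 36, "dz": 0, "yaw": 0}, {"dx": -7, "dy": 36, "dz": 0, "yaw": 0}, {"dx": -7, "dy": 36, "dz": 0, "yaw": 0}, {"dx": -7, "dy": 36, "dz": 0, "yaw": 0}, {"dx": -7, "dy": 36, "dz": 0, "yaw": 0}])

```text
t: 13.73
eef_pos: [512.1, -58.8, 185.7]
tcp_rot: [3.141, -0.002, 0.084]
ft_force: [1.2, -0.0, -2.3]
opening: 0.669
```

Request:
drive_tool(commands=[{"dx": -7, "dy": 36, "dz": 0, "yaw": 0}, {"dx": -7, "dy": 36, "dz": 0, "yaw": 0}, {"dx": -7, "dy": 36, "dz": 0, "yaw": 0}, {"dx": -7, "dy": 36, "dz": 0, "yaw": 0}, {"dx": -1, "dy": 22, "dz": -20, "yaw": 0}])

```text
t: 14.15
eef_pos: [483.9, 108.6, 168.1]
tcp_rot: [-3.141, -0.006, 0.086]
ft_force: [2.0, 0.7, -1.8]
opening: 0.675
```

Request:
drive_tool(commands=[{"dx": 0, "dy": 0, "dz": -25, "yaw": 0}, {"dx": 0, "dy": 0, "dz": -20, "yaw": 0}, {"dx": 0, "dy": 0, "dz": -10, "yaw": 0}, {"dx": 0, "dy": 0, "dz": 0, "yaw": 0}])

```text
t: 14.48
eef_pos: [482.9, 105.8, 108.7]
tcp_rot: [-3.141, 0.002, 0.085]
ft_force: [0.1, 0.3, -3.3]
opening: 0.669
```

Run:
```python
from h import *
s=env.state();print(s['eef_pos'],s['ft_force'],s['moment'],s['opening'],s['tcp_rot'])
im=env.read_camera("side"); cv2.imwrite("pics/j1.png",cv2.resize(im[200:380,220:440,::-1],None,fx=3.3,fy=3.3))
```

```text
[482.85802478 105.81804843 108.69236158] [ 0.10254424  0.27317006 -3.27985205] [ 0.0061351  -0.06190549 -0.01682521] 0.6692370601933437 [-3.14138394e+00  2.25662761e-03  8.51484749e-02]
```

View pics/j1.png

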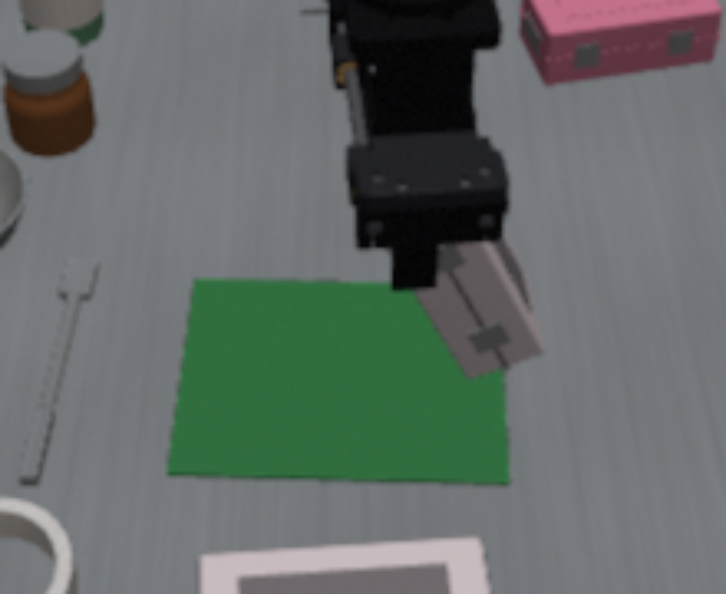

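The tilt is about 30° and the lower edge is about 22 mm above the mat. I'll descend to contact, then follow the arc about that edge.

Request:
drive_tool(commands=[{"dx": 0, "dy": 0, "dz": -12, "yaw": 0}, {"dx": 0, "dy": 0, "dz": -6, "yaw": 0}, {"dx": 0, "dy": 0, "dz": -4, "yaw": 0}, {"dx": 0, "dy": 0, "dz": -1, "yaw": 0}, {"dx": 0, "dy": 0, "dz": 0, "yaw": 0}])

```text
t: 14.95
eef_pos: [483.7, 105.5, 87.3]
tcp_rot: [3.142, -0.0, 0.085]
ft_force: [0.3, -0.3, -2.5]
opening: 0.67
```

Request:
drive_tool(commands=[{"dx": 5, "dy": 0.4, "dz": -2, "yaw": 0}, {"dx": 5, "dy": 0.4, "dz": -2, "yaw": 0}, {"dx": 5, "dy": 0.4, "dz": -3, "yaw": 0}, {"dx": 0, "dy": 0, "dz": 0, "yaw": 0}])

```text
t: 15.28
eef_pos: [500.6, 106.9, 80.8]
tcp_rot: [3.142, -0.003, 0.085]
ft_force: [1.7, -0.1, 6.4]
opening: 0.67
```

Run:
```python
from h import *
s=env.state();print(s['eef_pos'],s['ft_force'],s['moment'],s['opening'],s['tcp_rot'])
im=env.read_camera("side"); cv2.imwrite("pics/j2.png",cv2.resize(im[200:380,220:440,::-1],None,fx=3.3,fy=3.3))
```

```text
[500.59591351 106.92517241  80.83659474] [ 1.73512224 -0.116272    6.3906556 ] [ 0.12529027 -0.18941144 -0.0323451 ] 0.6695875712674331 [ 3.14157646e+00 -3.08144170e-03  8.47717036e-02]
```

View pics/j2.png

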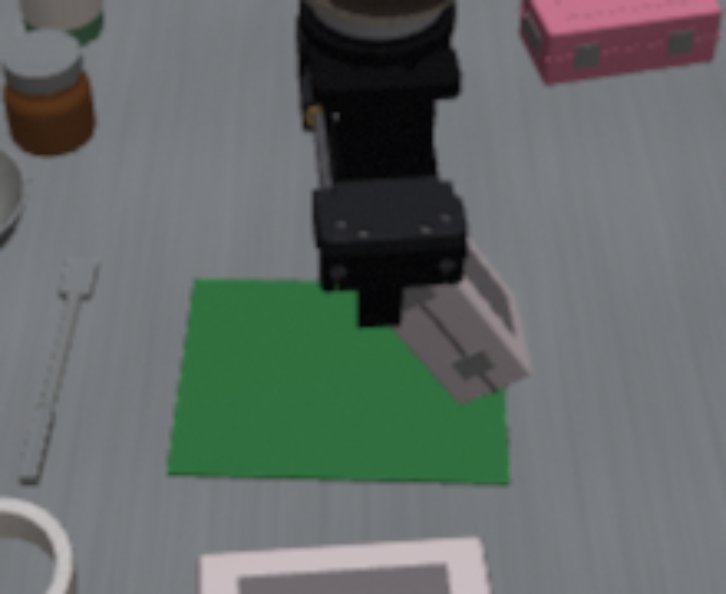

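The tilt is about 38° with 9 N of contact force. I'll continue the arc.

Request:
drive_tool(commands=[{"dx": 8, "dy": 0.7, "dz": -5, "yaw": 0}, {"dx": 8, "dy": 0.7, "dz": -5.5, "yaw": 0}, {"dx": 7, "dy": 0.6, "dz": -6, "yaw": 0}, {"dx": 7, "dy": 0.6, "dz": -7, "yaw": 0}, {"dx": 0, "dy": 0, "dz": 0, "yaw": 0}])

```text
t: 15.75
eef_pos: [532.5, 109.6, 57.4]
tcp_rot: [3.142, -0.007, 0.085]
ft_force: [2.8, -0.0, 3.4]
opening: 0.671
```

Run:
```python
from h import *
s=env.state();print(s['eef_pos'],s['ft_force'],s['moment'],s['opening'],s['tcp_rot'])
im=env.read_camera("side"); cv2.imwrite("pics/j3.png",cv2.resize(im[200:380,220:440,::-1],None,fx=3.3,fy=3.3))
```

```text
[532.51982987 109.61032338  57.36595909] [ 2.80729982 -0.03036383  3.39483448] [ 0.05395479 -0.45677734  0.04056811] 0.6712820376908265 [ 3.14153687 -0.0067632   0.0846636 ]
```

View pics/j3.png

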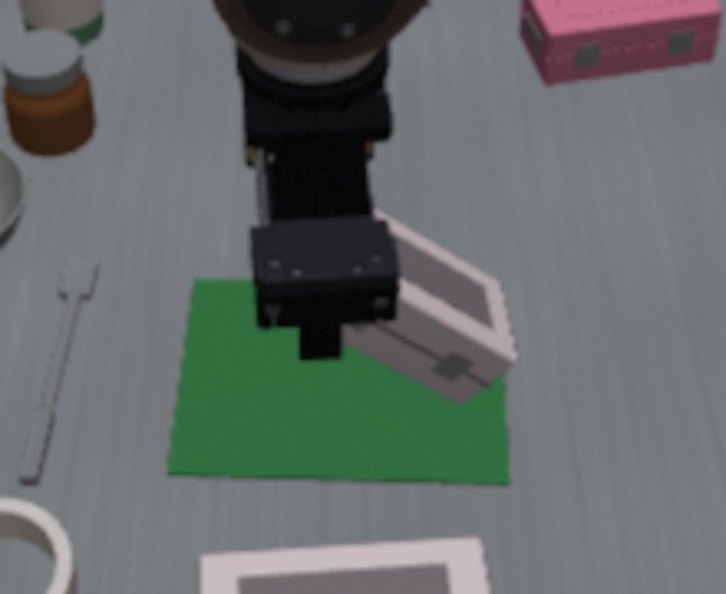

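It's at about 60° and the edge isn't slipping. I'll finish the arc, stopping just above flat.

Request:
drive_tool(commands=[{"dx": 6, "dy": 0.5, "dz": -7, "yaw": 0}, {"dx": 6, "dy": 0.5, "dz": -8, "yaw": 0}, {"dx": 5, "dy": 0.4, "dz": -8, "yaw": 0}, {"dx": 4, "dy": 0.3, "dz": -9, "yaw": 0}, {"dx": 2, "dy": 0.2, "dz": -5, "yaw": 0}])

```text
t: 16.22
eef_pos: [553.8, 111.4, 19.8]
tcp_rot: [3.142, -0.004, 0.085]
ft_force: [4.4, 0.7, 5.4]
opening: 0.673
```

Request:
drive_tool(commands=[{"dx": 2, "dy": 0.2, "dz": -4, "yaw": 0}, {"dx": 1, "dy": 0, "dz": -3, "yaw": 0}, {"dx": 0, "dy": 0, "dz": 0, "yaw": 0}])

```text
t: 16.47
eef_pos: [554.9, 111.5, 12.3]
tcp_rot: [3.141, -0.0, 0.085]
ft_force: [2.2, -0.3, 0.9]
opening: 0.67
```

Run:
```python
from h import *
s=env.state();print(s['eef_pos'],s['ft_force'],s['moment'],s['opening'],s['tcp_rot'])
im=env.read_camera("side"); cv2.imwrite("pics/j4.png",cv2.resize(im[200:380,220:440,::-1],None,fx=3.3,fy=3.3))
```

```text
[554.85758034 111.47509069  12.3323139 ] [ 2.18901132 -0.28210314  0.90527779] [ 0.039021   -0.14858136 -0.0345122 ] 0.6696265585896545 [ 3.14149427e+00 -2.46320792e-04  8.49627418e-02]
```

View pics/j4.png

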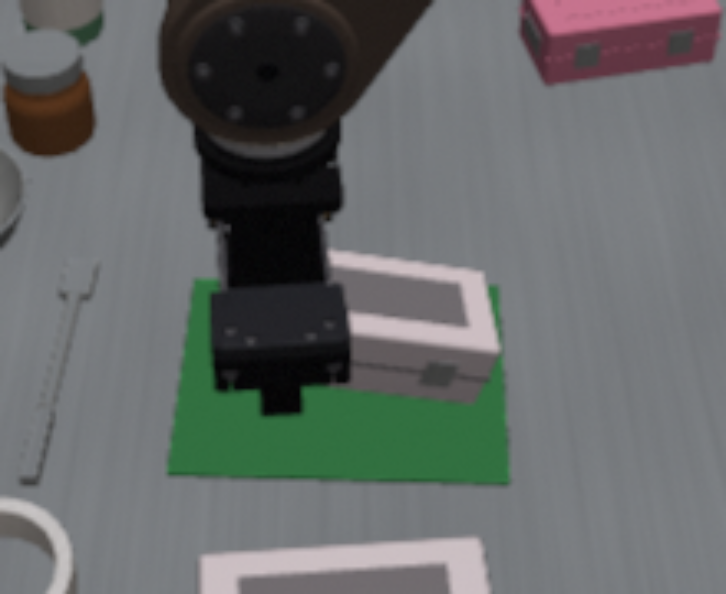

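It still leans slightly, with the left end about 5° high. I'll lower the last millimetres.

Request:
drive_tool(commands=[{"dx": 0.5, "dy": 0, "dz": -2, "yaw": 0}, {"dx": 0, "dy": 0, "dz": -2, "yaw": 0}, {"dx": 0, "dy": 0, "dz": -1, "yaw": 0}, {"dx": 0, "dy": 0, "dz": 0, "yaw": 0}])

```text
t: 16.85
eef_pos: [554.9, 111.5, 7.4]
tcp_rot: [3.142, 0.0, 0.085]
ft_force: [4.1, -0.2, 2.5]
opening: 0.671
```

Run:
```python
from h import *
s=env.state();print(s['eef_pos'],s['ft_force'],s['moment'],s['opening'],s['tcp_rot'])
im=env.read_camera("side"); cv2.imwrite("pics/j5.png",cv2.resize(im[200:380,220:440,::-1],None,fx=3.3,fy=3.3))
```

```text
[554.94779175 111.48440674   7.43815036] [ 4.05544523 -0.22594473  2.504615  ] [ 0.04203666 -0.1257146   0.02693142] 0.6710376558548954 [3.14152007e+00 5.78295602e-05 8.49896549e-02]
```

View pics/j5.png

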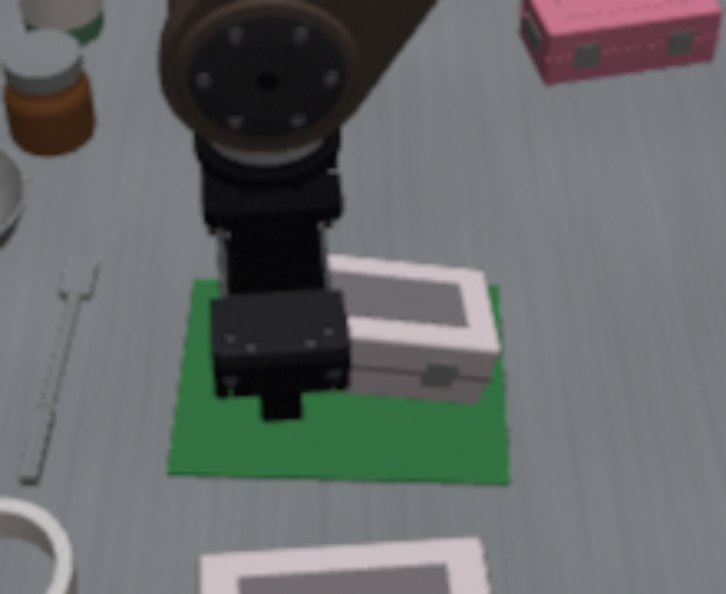

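It's still a few degrees high on the left end. I'll lower 3 mm more, keeping the tips above the mat, and look again.

Request:
drive_tool(commands=[{"dx": 0, "dy": 0, "dz": -1, "yaw": 0}, {"dx": 0, "dy": 0, "dz": -1, "yaw": 0}, {"dx": 0, "dy": 0, "dz": -1, "yaw": 0}, {"dx": 0, "dy": 0, "dz": 0, "yaw": 0}])

```text
t: 17.23
eef_pos: [554.9, 111.5, 4.3]
tcp_rot: [3.141, 0.0, 0.085]
ft_force: [3.6, -0.1, 3.1]
opening: 0.674
```

Run:
```python
from h import *
s=env.state();print(s['eef_pos'],s['ft_force'],s['moment'],s['opening'],s['tcp_rot'])
im=env.read_camera("side"); cv2.imwrite("pics/j6.png",cv2.resize(im[200:380,220:440,::-1],None,fx=3.3,fy=3.3))
im=env.read_camera("wrist"); cv2.imwrite("pics/j6w.png",im[:,:,::-1])
```

```text
[554.92817391 111.46231626   4.34640105] [ 3.58627401 -0.05111188  3.13283591] [ 0.0099755  -0.14766337  0.03357394] 0.6738312195073622 [3.14149413e+00 2.09948347e-04 8.49650646e-02]
```

View pics/j6.png

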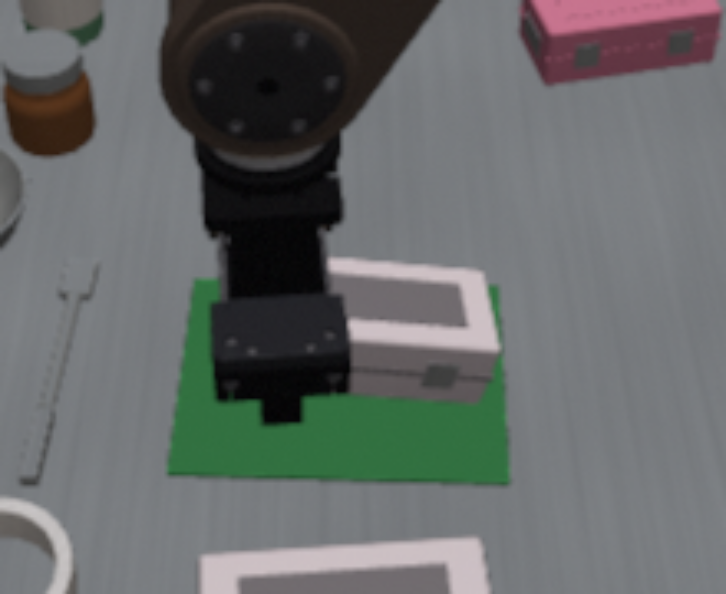

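View pics/j6w.png

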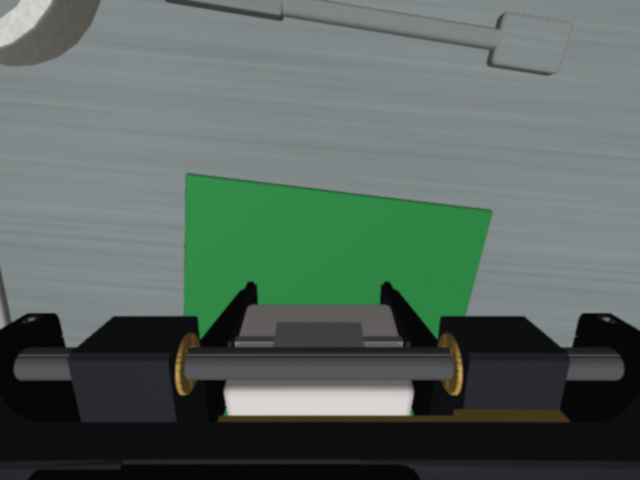

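About 5° remains, with the far end roughly 10 mm high. Even released freely the centre would stay under about 0.3 m/s, below the limit. I'll ease the fingers open with the pads alongside.

Request:
drive_tool(commands=[{"dx": 0, "dy": 0, "dz": 0, "yaw": 0}, {"dx": 0, "dy": 0, "dz": 0, "yaw": 0}, {"dx": 0, "dy": 0, "dz": 0, "yaw": 0}], grip=0.69)

```text
t: 17.58
eef_pos: [554.4, 111.5, 4.2]
tcp_rot: [3.142, 0.001, 0.085]
ft_force: [-0.4, 0.3, -0.8]
opening: 0.687
```

Run:
```python
from h import *
s=env.state();print(s['eef_pos'],s['ft_force'],s['moment'],s['opening'],s['tcp_rot'])
im=env.read_camera("side"); cv2.imwrite("pics/j7.png",cv2.resize(im[200:380,220:440,::-1],None,fx=3.3,fy=3.3))
```

```text
[554.36993497 111.45303822   4.20202864] [-0.40576484  0.25202934 -0.78630072] [ 0.01304178 -0.00943646 -0.01414104] 0.6874002257133993 [3.14150754e+00 1.38318428e-03 8.49819113e-02]
```

View pics/j7.png

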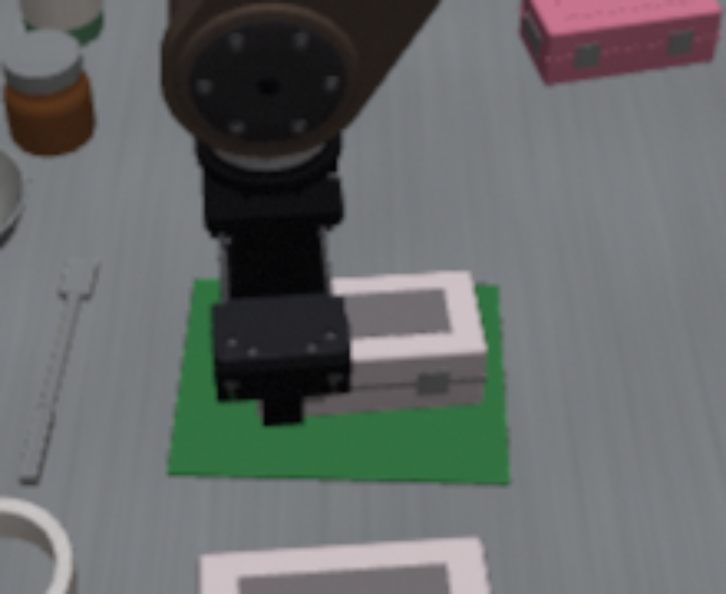

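It's flat on the mat now. I'll open fully, rise, and look from the wrist.

Request:
drive_tool(commands=[{"dx": 0, "dy": 0, "dz": 0, "yaw": 0}, {"dx": 0, "dy": 0, "dz": 0, "yaw": 0}, {"dx": 0, "dy": 0, "dz": 0, "yaw": 0}, {"dx": 0, "dy": 0, "dz": 0, "yaw": 0}, {"dx": 0, "dy": 0, "dz": 0, "yaw": 0}], grip=1.0)

```text
t: 18.05
eef_pos: [555.0, 111.5, 4.5]
tcp_rot: [3.142, 0.0, 0.085]
ft_force: [0.6, 0.2, 0.2]
opening: 0.975
```

Request:
drive_tool(commands=[{"dx": 0, "dy": 0, "dz": 20, "yaw": 0}, {"dx": 0, "dy": 0, "dz": 38, "yaw": 0}, {"dx": 0, "dy": 0, "dz": 40, "yaw": 0}, {"dx": -20, "dy": 0, "dz": 36, "yaw": 0}, {"dx": -30, "dy": 0, "dz": 28, "yaw": 0}])

```text
t: 18.47
eef_pos: [506.3, 111.4, 169.0]
tcp_rot: [3.142, -0.004, 0.084]
ft_force: [-0.1, 0.4, 0.6]
opening: 1.001
```

Request:
drive_tool(commands=[{"dx": -38, "dy": 0, "dz": 14, "yaw": 0}, {"dx": -20, "dy": 0, "dz": 10, "yaw": 0}, {"dx": 0, "dy": 0, "dz": 0, "yaw": 0}, {"dx": 0, "dy": 0, "dz": 0, "yaw": 0}])

```text
t: 18.8
eef_pos: [446.8, 111.6, 191.5]
tcp_rot: [3.142, -0.002, 0.085]
ft_force: [0.5, -0.1, -0.4]
opening: 0.996
```

Run:
```python
from h import *
look("standing_case","wrist",3,(130,64,48),(518,112),"k1")
look("standing_case","side",3,(130,64,48),(518,112),"k2")
a=cv2.imread("pics/k1.png");b=cv2.imread("pics/k2.png")
cv2.imwrite("pics/k3.png",np.hstack([cv2.resize(a,(400,300)),cv2.resize(b[220:400,200:440],(400,300))]))
```

```text
k1 wrist standing_case 0.7 [328. 165.] [504.6 106.7] yaw 4.5 1-iou 0.019 touch border False
t 18.9 tcp [447.7 111.5 190.4] yaw 4.9 ft [-0.2  0.6 -0.3]
k2 side standing_case 0.93 [332. 308.] [503.1 102.7] yaw 5.4 1-iou 0.07 touch border False
t 19.0 tcp [447.6 111.4 189.9] yaw 4.9 ft [ 0.1 -0.1  0. ]
```

View pics/k3.png

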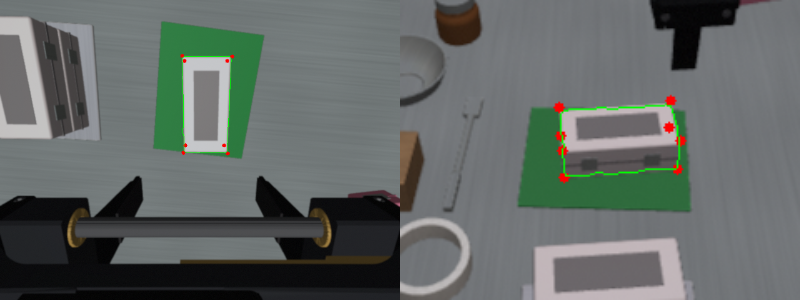

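It lies flat on the mat at (505,107), yaw 4.5°, released, with mask and fit agreeing. I'll regrip at its centre.

Request:
drive_tool(commands=[{"dx": 30, "dy": -3, "dz": -10, "yaw": 0}, {"dx": 27, "dy": -2, "dz": -20, "yaw": 0}, {"dx": 0, "dy": 0, "dz": -40, "yaw": 0}, {"dx": 0, "dy": 0, "dz": -38, "yaw": 0}, {"dx": 0, "dy": 0, "dz": -30, "yaw": 0}])

```text
t: 19.42
eef_pos: [503.8, 106.2, 49.2]
tcp_rot: [3.142, 0.002, 0.085]
ft_force: [-0.1, -0.3, 0.6]
opening: 1.003
```

Request:
drive_tool(commands=[{"dx": 0, "dy": 0, "dz": -22, "yaw": 0}, {"dx": 0, "dy": 0, "dz": -12, "yaw": 0}, {"dx": 0, "dy": 0, "dz": -8, "yaw": 0}, {"dx": 0, "dy": 0, "dz": 0, "yaw": 0}, {"dx": 0, "dy": 0, "dz": 0, "yaw": 0}])

```text
t: 19.83
eef_pos: [504.2, 106.4, 10.2]
tcp_rot: [3.141, 0.001, 0.085]
ft_force: [-0.6, 0.4, 0.0]
opening: 1.001
```

Request:
drive_tool(commands=[{"dx": 0, "dy": 0, "dz": 0, "yaw": 0}, {"dx": 0, "dy": 0, "dz": 0, "yaw": 0}, {"dx": 0, "dy": 0, "dz": 0, "yaw": 0}, {"dx": 0, "dy": 0, "dz": 0, "yaw": 0}, {"dx": 0, "dy": 0, "dz": 0, "yaw": 0}], grip=0.4)

```text
t: 20.25
eef_pos: [504.2, 106.5, 11.0]
tcp_rot: [3.141, -0.001, 0.085]
ft_force: [-0.1, 0.1, -0.4]
opening: 0.706
```

Request:
drive_tool(commands=[{"dx": 0, "dy": 0, "dz": 0, "yaw": 0}, {"dx": 0, "dy": 0, "dz": 0, "yaw": 0}])

```text
t: 20.42
eef_pos: [504.1, 106.5, 10.9]
tcp_rot: [3.142, -0.001, 0.085]
ft_force: [-1.1, 0.6, 5.9]
opening: 0.673
```

Held again (0.673 = 64 mm). I'll lift it and carry it over the column.

Request:
drive_tool(commands=[{"dx": 0, "dy": 0, "dz": 20, "yaw": 0}, {"dx": 0, "dy": 0, "dz": 40, "yaw": 0}, {"dx": 0, "dy": 0, "dz": 40, "yaw": 0}, {"dx": 0, "dy": 0, "dz": 40, "yaw": -0.4}, {"dx": 1, "dy": 20, "dz": 10, "yaw": 0}])

```text
t: 20.83
eef_pos: [506.5, 125.1, 165.8]
tcp_rot: [3.141, -0.006, 0.076]
ft_force: [1.5, 0.0, -2.2]
opening: 0.673
```

Request:
drive_tool(commands=[{"dx": 2, "dy": 36, "dz": 0, "yaw": 0}, {"dx": 2, "dy": 38, "dz": 0, "yaw": 0}, {"dx": 2, "dy": 38, "dz": 0, "yaw": 0}, {"dx": 2, "dy": 38, "dz": 0, "yaw": 0}, {"dx": 2, "dy": 30, "dz": 0, "yaw": 0}])

```text
t: 21.25
eef_pos: [514.4, 308.9, 160.2]
tcp_rot: [3.141, 0.001, 0.079]
ft_force: [0.2, 0.1, -2.9]
opening: 0.672
```

Request:
drive_tool(commands=[{"dx": 2, "dy": 18, "dz": -5, "yaw": 0}, {"dx": 0, "dy": 0, "dz": -15, "yaw": 0}, {"dx": 0, "dy": 0, "dz": -12, "yaw": 0}, {"dx": 0, "dy": 0, "dz": -6, "yaw": 0}, {"dx": 0, "dy": 0, "dz": 0, "yaw": 0}])

```text
t: 21.67
eef_pos: [516.2, 324.1, 120.8]
tcp_rot: [3.14, 0.003, 0.078]
ft_force: [0.4, -0.0, -2.1]
opening: 0.674
```

Run:
```python
from h import *
s=env.state();print(s['eef_pos'],s['ft_force'],s['opening'],s['tcp_rot'])
im=env.read_camera("side"); cv2.imwrite("pics/l1.png",cv2.resize(im[300:480,220:440,::-1],None,fx=3.3,fy=3.3))
```

```text
[516.17892765 324.09013717 120.83279033] [ 0.354828   -0.00558416 -2.07859201] 0.674017949953177 [3.14032867e+00 3.01412635e-03 7.80062884e-02]
```

View pics/l1.png

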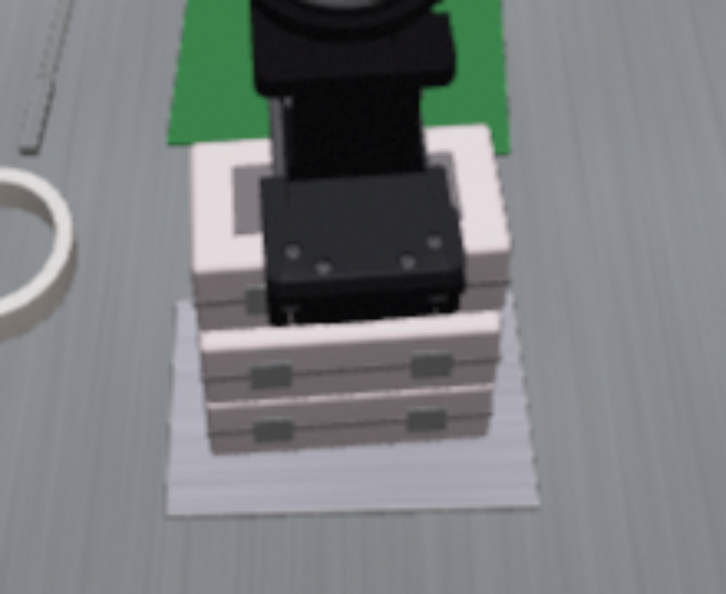

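The side crop shows the case above the column, lengthwise and aligned. I'll lower it gently.

Request:
drive_tool(commands=[{"dx": 1, "dy": 0, "dz": -4, "yaw": 0}, {"dx": 0, "dy": 0, "dz": -3, "yaw": 0}, {"dx": 0, "dy": 0, "dz": -1, "yaw": 0}, {"dx": 0, "dy": 0, "dz": -0.5, "yaw": 0}, {"dx": 0, "dy": 0, "dz": 0, "yaw": 0}])

```text
t: 22.13
eef_pos: [518.1, 324.4, 114.2]
tcp_rot: [3.142, -0.0, 0.078]
ft_force: [1.4, 0.0, -2.3]
opening: 0.67
```

Request:
drive_tool(commands=[{"dx": 0, "dy": 0, "dz": -0.5, "yaw": 0}, {"dx": 0, "dy": 0, "dz": -0.5, "yaw": 0}, {"dx": 0, "dy": 0, "dz": 0, "yaw": 0}])

```text
t: 22.38
eef_pos: [518.0, 324.5, 113.0]
tcp_rot: [3.141, -0.0, 0.078]
ft_force: [-0.3, -0.5, -2.2]
opening: 0.669
```

Request:
drive_tool(commands=[{"dx": 0, "dy": 0, "dz": -1, "yaw": 0}, {"dx": 0, "dy": 0, "dz": -0.5, "yaw": 0}, {"dx": 0, "dy": 0, "dz": -0.5, "yaw": 0}, {"dx": 0, "dy": 0, "dz": 0, "yaw": 0}])

```text
t: 22.72
eef_pos: [518.0, 324.5, 110.9]
tcp_rot: [3.141, 0.0, 0.078]
ft_force: [-0.2, 0.4, -2.3]
opening: 0.672
```

Request:
drive_tool(commands=[{"dx": 0, "dy": 0, "dz": -0.5, "yaw": 0}, {"dx": 0, "dy": 0, "dz": 0, "yaw": 0}])

```text
t: 22.88
eef_pos: [518.0, 324.5, 110.4]
tcp_rot: [3.141, 0.0, 0.078]
ft_force: [0.5, -0.6, -2.7]
opening: 0.672
```

Request:
drive_tool(commands=[{"dx": 0, "dy": 0, "dz": -0.5, "yaw": 0}, {"dx": 0, "dy": 0, "dz": 0, "yaw": 0}, {"dx": 0, "dy": 0, "dz": 0, "yaw": 0}])

```text
t: 23.13
eef_pos: [518.0, 324.5, 110.0]
tcp_rot: [3.141, 0.0, 0.078]
ft_force: [-0.1, 0.3, -3.6]
opening: 0.668
```

Request:
drive_tool(commands=[{"dx": 0, "dy": 0, "dz": -0.4, "yaw": 0}, {"dx": 0, "dy": 0, "dz": 0, "yaw": 0}, {"dx": 0, "dy": 0, "dz": 0, "yaw": 0}])

```text
t: 23.38
eef_pos: [518.0, 324.5, 109.9]
tcp_rot: [-3.142, -0.0, 0.078]
ft_force: [-2.1, -0.7, 1.8]
opening: 0.669
```

Contact: Fz is now +1.8. Release, rise and check.

Request:
drive_tool(commands=[{"dx": 0, "dy": 0, "dz": 0, "yaw": 0}, {"dx": 0, "dy": 0, "dz": 0, "yaw": 0}, {"dx": 0, "dy": 0, "dz": 0, "yaw": 0}, {"dx": 0, "dy": 0, "dz": 0, "yaw": 0}, {"dx": 0, "dy": 0, "dz": 0, "yaw": 0}], grip=1.0)

```text
t: 23.8
eef_pos: [518.1, 324.5, 109.6]
tcp_rot: [3.142, -0.0, 0.078]
ft_force: [-0.1, -0.4, 0.2]
opening: 0.96
```

Request:
drive_tool(commands=[{"dx": 0, "dy": 0, "dz": 12, "yaw": 0}, {"dx": 0, "dy": 0, "dz": 30, "yaw": 0}, {"dx": 0, "dy": 0, "dz": 38, "yaw": 0}, {"dx": -20, "dy": 0, "dz": 34, "yaw": 0}, {"dx": -30, "dy": 0, "dz": 20, "yaw": 0}])

```text
t: 24.22
eef_pos: [469.6, 324.7, 247.7]
tcp_rot: [-3.14, -0.005, 0.077]
ft_force: [0.1, 0.5, 0.9]
opening: 1.001
```

Request:
drive_tool(commands=[{"dx": -30, "dy": 0, "dz": 0, "yaw": 0}, {"dx": 0, "dy": 0, "dz": 0, "yaw": 0}, {"dx": 0, "dy": 0, "dz": 0, "yaw": 0}])

```text
t: 24.47
eef_pos: [437.2, 324.7, 245.3]
tcp_rot: [-3.141, -0.002, 0.079]
ft_force: [0.5, 0.6, 0.7]
opening: 1.006
```

Run:
```python
from h import *
look("standing_case","wrist",102,(130,64,48),(518,325),"m1")
look("standing_case","side",102,(130,64,48),(518,325),"m2")
a=cv2.imread("pics/m1.png");b=env.read_camera("side")[:,:,::-1]; c=env.read_camera("scene")[:,:,::-1]
cv2.imwrite("pics/m3.png",np.vstack([np.hstack([cv2.resize(a,(400,300)),cv2.resize(b[300:480,200:440],(400,300))]),np.hstack([cv2.resize(c,(400,300)),cv2.resize(b,(400,300))])]))
```

```text
m1 wrist standing_case 0.71 [327. 132.] [518.9 324.5] yaw 4.4 1-iou 0.016 touch border False
t 24.5667 tcp [438.5 324.6 244.1] yaw 4.5 ft [-0.2 -0.1  0.7]
t 24.6667 tcp [438.8 324.4 243.4] yaw 4.4 ft [1.2 0.2 0. ]
```

View pics/m3.png

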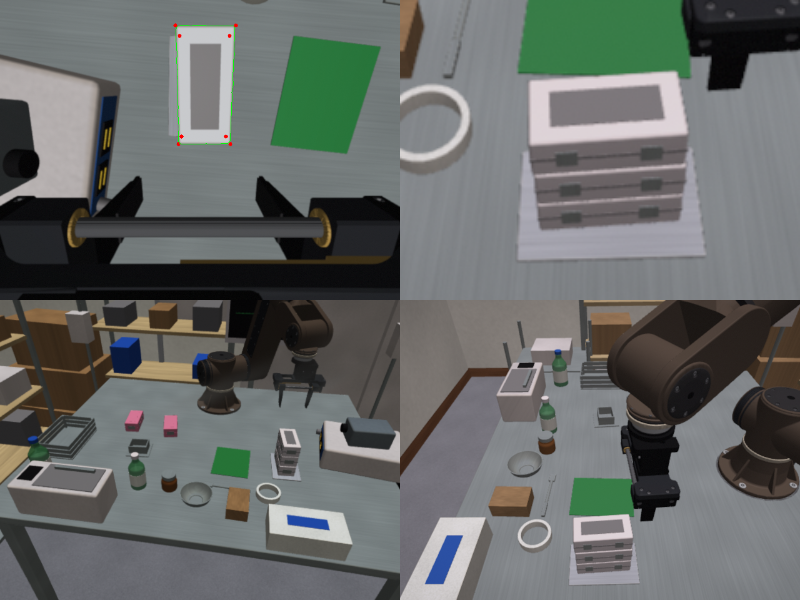

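The column of three is square. The top case is at (518.9,324.5), yaw 4.4°, the bystanders look unmoved and the gripper is clear. Handing in.

```bash
python3 -c "
from cell import env
print(env.job_done()); print(env.state()['t'])"
```

```text
the job is handed in; nothing more can be done
None
the job is handed in; nothing more can be done
```

The three white cases now stand in a square column on the tray. I handed the job in at about t = 25 s, well inside the 72 s limit; the hand-in gave no verdict.

- **What I did:** I set the flat case on the bottom one first. I gripped the standing case near its top and tilted it against the holder's rim. I then laid it down on the mat about its lower edge and let go. Last, I took it again at its centre and set it on top.
- **Last checks (wrist camera):**

| Case | x, y (mm) | Yaw | When measured |
|---|---|---|---|
| Bottom | 517, 325 | 4.2° | before stacking |
| Middle (flat case) | 517.5, 324 | 4.2° | after it was placed |
| Top (standing case) | 519, 324.5 | 4.4° | at the end |

  In the final pictures the column looks aligned, the bystanders look unmoved and the gripper is clear.
- **What fell short or disagreed:**
  - The side-camera network did not find the top case in the final check, so there I only had the plain side picture.
  - Earlier side-camera fits differed from the wrist camera by 2–4 mm.
  - I did not re-measure the bottom case at the end; that it stayed put rests on the pictures.
  - At the mat, the last 5° or so of tilt settled when I eased the fingers open, a drop of about 10 mm at one end. I estimated its speed at 0.3 m/s or less but did not measure it.

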